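Sweep the tube offcuts off the welding plate into the scrap bin

TASK

Clear the welding plate: with the fingertips, sweep the three short tube offcuts across the plate and over its edge so that they drop into the open scrap bin beside it. Only push them along gently; do not pinch or lift them. Leave the two tall tubes standing on the plate where they are, and the clamp lying on the bench.

Things in the scene. Friction and masses are not known exactly. Their poses are not given: they have to be found in the camera images.
- plate: the fixed dark steel welding plate, 280 mm along its x by 300 mm along its y, flat on top, on short feet. Origin on the bench under its centre; its top surface is 60 mm above that. Its x axis points roughly away from the robot, y roughly to the robot's left. The bin stands along one of its two y edges (left or right, it varies) and the closed tin along the other.
- bin: the open scrap bin, fixed sheet metal, 260 mm along its x by 130 mm along its y and 55 mm high, walls and floor 3 mm. Origin at the centre of its underside on the bench, axes parallel to the plate's. Its long side stands 2 mm from the plate's edge, its centre 217 mm from the plate's centre, and its rim is 5 mm below the plate's top, so that what slides over that edge falls in.
- tin: the closed metal rod tin, fixed, 264 x 134 x 54 mm, standing along the plate's other y edge; nothing goes on it. Origin at the centre of its underside.
- offcut_a_mid (a point): a short stainless tube offcut: a plain ring of 42 mm outer and 36 mm inner diameter, 14 mm high, lying flat on the plate (axis upright), about 45 g. The point is the centre of the ring, 7.0 mm above its underside. It slides on the plate when pushed.
- offcut_b_mid (a point): a short stainless tube offcut: a plain ring of 42 mm outer and 36 mm inner diameter, 17 mm high, lying flat on the plate (axis upright), about 55 g. The point is the centre of the ring, 8.5 mm above its underside. It slides on the plate when pushed.
- offcut_c_mid (a point): a short stainless tube offcut: a plain ring of 42 mm outer and 36 mm inner diameter, 20 mm high, lying flat on the plate (axis upright), about 65 g. The point is the centre of the ring, 10.0 mm above its underside. It slides on the plate when pushed.
- offcut_a: the body of the 14 mm high offcut; origin at the centre of its underside.
- offcut_b: the body of the 17 mm high offcut; origin at the centre of its underside.
- offcut_c: the body of the 20 mm high offcut; origin at the centre of its underside.
- tube_a: a tall section of the same stainless tube, 42 mm outer diameter, 36 mm inner, 60 mm high, standing upright on the plate in its middle strip, about 180 g. Origin at the centre of its underside, z up. A bystander: must stay standing where it is.
- tube_b: a tall section of the same stainless tube, 42 mm outer diameter, 36 mm inner, 60 mm high, standing upright on the plate in its middle strip, about 180 g. Origin at the centre of its underside, z up. A bystander: must stay standing where it is.
- clamp: a red C-clamp, about 125 x 200 mm and 20 mm thick, lying on the bench beyond the plate; origin on the bench inside its frame. A bystander.

How it is judged (in metres and radians):
At the end, for the whole second after the job is handed in: All three offcuts are inside the scrap bin and stay there: each one's centre is within the bin's inner outline and below its rim. Both tall tubes stand upright within 15 mm of where they were, and the clamp has not moved more than 30 mm (x of offcut_a_mid in the frame of bin between -0.127 and 0.127 m and y of offcut_a_mid in the frame of bin between -0.062 and 0.062 m and z of offcut_a_mid in the frame of bin between 0 and 0.053 m and x of offcut_b_mid in the frame of bin between -0.127 and 0.127 m and y of offcut_b_mid in the frame of bin between -0.062 and 0.062 m and z of offcut_b_mid in the frame of bin between 0 and 0.053 m and x of offcut_c_mid in the frame of bin between -0.127 and 0.127 m and y of offcut_c_mid in the frame of bin between -0.062 and 0.062 m and z of offcut_c_mid in the frame of bin between 0 and 0.053 m and distance of each of tube_a, tube_b from where it was at the start of the episode below 0.015 m and angle between each of tube_a, tube_b's own z axis and vertical below 0.15 rad and distance of clamp from where it was at the start of the episode below 0.03 m); the robot touches nothing.
It fails at once if an offcut is lifted: its centre rises more than about 30 mm above where it lay on the plate (z of any of offcut_a_mid, offcut_b_mid, offcut_c_mid in the frame of plate above 0.1 m).
It fails at once if an offcut is pinched, or pressed hard with the fingers (more than 18 N) (contact force between the fingers and offcut_a above 18 N or contact force between the fingers and offcut_b above 18 N or contact force between the fingers and offcut_c above 18 N).
It fails at once if a tall tube is moved more than 15 mm or tipped (distance of any of tube_a, tube_b from where it was at the start of the episode above 0.015 m or angle between any of tube_a, tube_b's own z axis and vertical above 0.15 rad).
It fails at once if the clamp is moved more than 30 mm (distance of clamp from where it was at the start of the episode above 0.03 m).
It also fails if it takes over 64 s, if anything falls off the work surface, if the arm or the gripper's body presses on something with over 40 N, if the wrist force passes 120 N, or if a joint passes its speed limit or range.

ROBOT

A 6-joint arm with a two-finger parallel gripper is mounted at the origin on the work surface. World frame = base frame: x ahead of the robot, y to its left, z up, the work surface at z = 0. Lengths are in mm, angles in degrees, forces in N, time in s.
With the tool pointing down it reaches from about 300 to 850 mm from the base axis. Payload 4.2 kg.
Tool frame: the origin (TCP) lies at the very end of the fingers, on their centre line; the grasp point (between the pads) lies 19 mm behind it; z points along the fingers, y is the line along which they close (so a half turn about z gives the same grasp; the last joint's range is limited). The gripper opens to 91 mm and grips with 3 to 60 N. Pads are 32 mm wide; open, the fingers measure 118 mm over their backs; the gripper's body (76 mm by 178 mm) begins 60 mm behind the grasp point.
Start: joints at [-72.307, 18.312, 89.639, -0, 72.044, -1.146], TCP at [185.675, -544.213, 213.976] pointing down, gripper open.
Joint ranges: [-177.97, 177.97], [-48.28, 115.42], [12.27, 149.76], [-77.06, 257.06], [2.81, 150.46], [-146.56, 146.56]. Speed limits (degrees/s): [147.25, 147.25, 180, 180, 180, 180].

INTERFACE

Orientations are given as [roll, pitch, yaw] about the fixed x, y, z axes, in that order (R = Rz(yaw) Ry(pitch) Rx(roll)).
In Python, from workcell import env gives the robot as it stands.
- The arm moves only by the shell command python3 -m pendant 'ROWS' [FORCE]. ROWS is a JSON object of lists of equal length, an entry for each row: "translation": the shift along the tool's x, y, z in mm, a list of three; "roll": the turn about the tool's z in rad; "hand": the closure in counts, from 0 (fully open) to 255 (shut). In form: {"translation": [[dx, dy, dz], ...], "roll": [roll, ...], "hand": [hand, ...]}. A call has exactly 8 rows; each row shifts and turns the commanded pose from where the row before left it, along the tool's axes as they then stand; what a row does not reach is not made up. A row lasts 1/12 s, in which the tool goes at most 41.7 mm and 7.16 degrees, less where a joint would pass 70% of its speed; a pose out of reach is approached as far as the arm can. A call with a gripper value outside its range is refused whole. The fingers move at their own pace and stop on an object; FORCE is the grip in N (left out, the last holds). Time passes only in rows, so rows that do not move let the fingers close, or fill a call up. It gives the time, the measured TCP pose, the force, the opening and the grip force at its end, in the units of the state.
- env.state(): the state, without advancing time (a new reading comes with each control period).
- env.grab_frame(name): name is "scene" or "top"; returns a dict with "frame" (384x512x3 uint8, red, green, blue), "z_map" (384x512 float32, mm along the optical axis (not along the pixel's ray), 0 where there is no reading), "fx", "fy", "cx", "cy" (pixels), "pose" (4x4, takes a point from camera to world coordinates). Camera axes: x right, y down, z forward; pixel columns grow to the right and rows downward; lengths in mm; the calibration is good to about 2 mm. A picture is of the moment at which its call begins.
- env.job_done(): hands the job in; it is judged then, once.
Trained networks look in a picture, given as the dict that the camera call returned (one of the last four; its "shot" number tells which), for a name from the list of things; names that differ only in an ending like _2 or _b are one class to them, and where a whole thing is asked for, a point or a joint stands for the part that bears it (a point fixed in the world has none). Each returns a list of dicts, best first, with "score" (0 to 1); they miss things now and then, are a little off and sometimes report something else, mostly with a low value. They report only what shows in the picture. A call takes as long as a camera call.
- env.recognise(picture, label): "rect" ([centre column, centre row, width, height] in pixels, round what is visible of it).
- env.regions_of(picture, label): "pixels" (384x512 bool, what is visible of it) and "rect" ([centre column, centre row, width, height] in pixels, round what is visible of it).
The state is a dict: "time_s": time; "qpos": joint angles; "qvel": joint speeds; "effort": joint torques, N m; "ee_pos": TCP position; "ee_rot": TCP orientation; "force": force on the tool from outside, world axes, zero at the start; "torque": the same for the moment, N m; "gripper_width": finger opening in mm; "gripper_force": force on a finger pad.
Only numpy, scipy, OpenCV 4.12 (cv2) and the standard library are available. Lean on these libraries where they do the work, as an engineer would, in place of code of your own. Each camera call takes 0.05 s, during which the arm holds its last target. There are 200 camera calls.

## Working session

There is one attempt and no reset: what is moved stays moved. The work goes in short steps, Python scripts to look and compute and a shell command to move; the robot and the scene stay as the last step left them, time stands still between calls to the robot, and variables do not carry over. Pictures are saved under pics/ and viewed, at most 10 in all, crops included, and the job is handed in when it is done.

```bash
mkdir -p pics; cat > h.py <<'E'
import numpy as np, cv2
from workcell import env
def cloud(p):
    z=p["z_map"]; v,u=np.mgrid[:384,:512]
    P=np.stack([(u-p["cx"])/p["fx"]*z,(v-p["cy"])/p["fy"]*z,z,np.ones_like(z)],-1)@np.array(p["pose"]).T
    P=P[...,:3]; P[z<=0]=np.nan; return P
E
python3 - <<'E'
from h import *
ims=[]
for n in("top","scene"):
    p=env.grab_frame(n); C=cloud(p); ims.append(p["frame"])
    for l in("plate","bin","tin","offcut_a","tube_a","clamp"):
        for r in env.regions_of(p,l):
            q=C[r["pixels"]]; q=q[~np.isnan(q[:,0])]
            if len(q)<5: continue
            zt=np.percentile(q[:,2],95); t=q[q[:,2]>zt-4]
            (c,s,a)=cv2.minAreaRect(t[:,:2].astype(np.float32))
            print(n,l,round(r["score"],2),np.round(r["rect"]),"ztop",round(zt,1),"rect",np.round(c),np.round(s),round(a,1))
im=np.vstack(ims)
cv2.imwrite("pics/a.png",cv2.cvtColor(cv2.resize(np.hstack(ims),(800,300),interpolation=cv2.INTER_AREA),cv2.COLOR_RGB2BGR))
cv2.imwrite("pics/top.png",cv2.cvtColor(ims[0],cv2.COLOR_RGB2BGR))
s=env.state();print(s["ee_pos"],s["ee_rot"],s["gripper_width"])
E
```

```text
top plate 0.72 [246. 220. 161. 144.] ztop 62.6 rect [567.  34.] [279. 299.] 2.1
top bin 0.85 [351. 230.  70. 134.] ztop 54.1 rect [ 575. -181.] [260. 134.] 2.1
top tin 0.55 [143. 212.  82. 133.] ztop 56.3 rect [559. 250.] [262. 135.] 2.4
top tube_a 0.7 [292. 222.  26.  28.] ztop 120.9 rect [566. -53.] [41. 38.] 4.2
top tube_a 0.69 [231. 216.  18.  26.] ztop 121.0 rect [562.  71.] [40. 39.] 8.6
top clamp 0.69 [265. 121.  80.  70.] ztop 22.0 rect [783.  42.] [192. 124.] 77.8
top clamp 0.68 [294. 264.  19.  19.] ztop 79.1 rect [487. -62.] [34. 40.] 16.6
scene plate 0.78 [292. 220. 219. 180.] ztop 62.5 rect [568.  35.] [281. 301.] 2.0
scene bin 0.69 [217. 158. 129. 103.] ztop 54.9 rect [ 579. -158.] [270. 180.] 1.8
scene tin 0.79 [381. 299. 162. 161.] ztop 56.4 rect [561. 251.] [265. 134.] 2.1
scene offcut_a 0.86 [354. 194.  21.  23.] ztop 81.7 rect [467. 100.] [40. 42.] 66.8
scene offcut_a 0.85 [232. 212.  26.  22.] ztop 75.7 rect [669. -14.] [41. 38.] 40.6
scene offcut_a 0.73 [288. 154.  21.  20.] ztop 78.3 rect [486. -61.] [41. 39.] 17.8
scene offcut_a 0.6 [309. 204.  29.  40.] ztop 120.8 rect [564.  73.] [42. 40.] 22.6
scene tube_a 0.78 [260. 164.  26.  33.] ztop 120.7 rect [567. -53.] [41. 40.] 7.7
scene tube_a 0.67 [230. 210.  18.  22.] ztop 75.4 rect [671. -15.] [41. 38.] 51.3
scene clamp 0.78 [191. 298.  90. 125.] ztop 22.1 rect [792.  38.] [187. 108.] 77.8
[ 185.66433173 -544.21785629  213.98526039] [1.79993566e+02 1.49203583e-03 1.88390917e+01] 91.45767450359594
```

View pics/a.png

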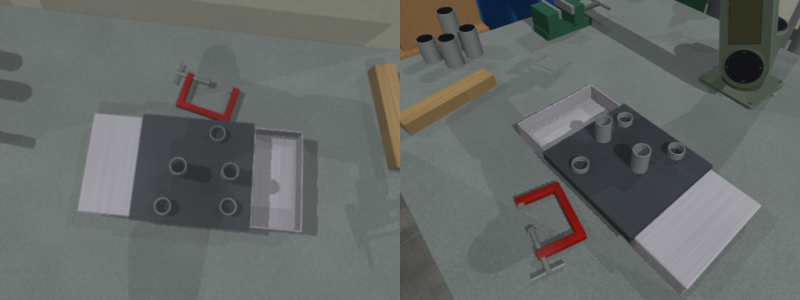

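View pics/top.png

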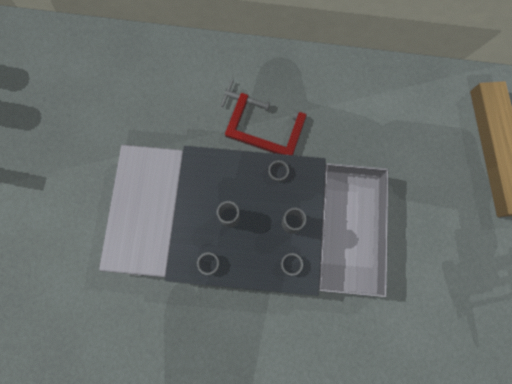

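The top view shows tall tubes at (228,212) and (294,219). The rings are at (278,170) → a, (292,264) → b and (207,263) → c, and the bin is on the right (−y). Heights agree with the text to about 2 mm.

I'll open the fingers about 24 mm to make a two-point cradle, with tool y along the plate's x axis (yaw 92.1), and push along tool −x.

```bash
python3 -m pendant '{"translation":[[0,0,0],[0,0,0],[0,0,0],[0,0,0],[0,0,0],[0,0,0],[0,0,0],[0,0,0]],"roll":[-0.116,-0.116,-0.116,-0.116,-0.116,-0.116,-0.116,-0.116],"hand":[188,188,188,188,188,188,188,188]}' 10
```

```text
time_s: 1.37
ee_pos: [185.7, -544.2, 214.0]
ee_rot: [180.0, 0.0, 72.3]
force: [-0.3, 0.7, 0.2]
gripper_width: 40.9
gripper_force: 0.0
```

```bash
python3 -m pendant '{"translation":[[0,0,0],[0,0,0],[0,0,0],[33,20,0],[33,20,0],[33,20,0],[33,20,0],[33,20,0]],"roll":[-0.117,-0.117,-0.117,0,0,0,0,0],"hand":[188,188,188,188,188,188,188,188]}'
python3 -m pendant '{"translation":[[33,20,0],[33,20,0],[33,20,0],[33,20,0],[33,20,0],[33,20,0],[33,20,0],[33,20,0]],"roll":[0,0,0,0,0,0,0,0],"hand":[188,188,188,188,188,188,188,188]}'
python3 -m pendant '{"translation":[[33,20,0],[33,20,0],[30,17,0],[0,0,20],[0,0,20],[0,0,0],[0,0,0],[0,0,0]],"roll":[0,0,0,0,0,0,0,0],"hand":[188,188,188,188,188,188,188,188]}'
```

```text
time_s: 2.03
ee_pos: [280.0, -374.1, 214.0]
ee_rot: [180.0, 0.0, 92.1]
force: [0.9, 0.5, 0.2]
gripper_width: 24.0
gripper_force: 0.0
time_s: 2.7
ee_pos: [430.2, -104.1, 214.3]
ee_rot: [179.9, 0.0, 92.1]
force: [1.1, 0.1, -0.5]
gripper_width: 23.9
gripper_force: 0.0
time_s: 3.37
ee_pos: [483.6, -8.1, 174.9]
ee_rot: [179.9, 0.0, 92.1]
force: [-0.4, 0.7, -0.1]
gripper_width: 24.0
gripper_force: 0.0
```

```bash
python3 -m pendant '{"translation":[[0,0,25],[0,0,25],[0,0,25],[0,0,15],[0,0,10],[0,0,5],[0,0,3],[0,0,0]],"roll":[0,0,0,0,0,0,0,0],"hand":[188,188,188,188,188,188,188,188]}'
python3 -m pendant '{"translation":[[-4,0,0],[-4,0,0],[-3,0,0],[-3,0,0],[-3,0,0],[-4,0,0],[-4,0,0],[-4,0,0]],"roll":[0,0,0,0,0,0,0,0],"hand":[188,188,188,188,188,188,188,188]}'
python3 - <<'E'
from h import *
p=env.grab_frame("top");C=cloud(p)
cv2.imwrite("pics/b.png",cv2.cvtColor(cv2.resize(p["frame"][120:320,160:420],None,fx=2,fy=2),cv2.COLOR_RGB2BGR))
E
```

```text
time_s: 4.03
ee_pos: [483.6, -8.2, 66.5]
ee_rot: [179.9, 0.0, 92.1]
force: [0.8, -1.0, -0.3]
gripper_width: 23.9
gripper_force: 0.0
time_s: 4.7
ee_pos: [484.2, -37.2, 66.0]
ee_rot: [180.0, -0.0, 92.1]
force: [-0.2, 0.4, 0.2]
gripper_width: 24.1
gripper_force: 0.3
```

View pics/b.png

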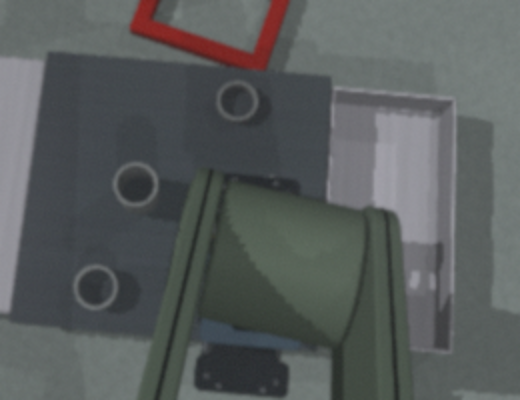

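```bash
python3 -m pendant '{"translation":[[-5,0,0],[-5,0,0],[-5,0,0],[-5,0,0],[-5,0,0],[-5,0,0],[-5,0,0],[-5,0,0]],"roll":[0,0,0,0,0,0,0,0],"hand":[188,188,188,188,188,188,188,188]}'
python3 -m pendant '{"translation":[[-5,0,0],[-5,0,0],[-5,0,0],[-5,0,0],[-5,0,0],[-5,0,0],[-5,0,0],[0,0,0]],"roll":[0,0,0,0,0,0,0,0],"hand":[188,188,188,188,188,188,188,188]}'
python3 - <<'E'
from h import *
p=env.grab_frame("scene")
cv2.imwrite("pics/c.png",cv2.cvtColor(p["frame"],cv2.COLOR_RGB2BGR))
E
```

```text
time_s: 5.42
ee_pos: [485.6, -77.3, 65.9]
ee_rot: [-180.0, 0.0, 92.1]
force: [0.5, 0.4, -0.3]
gripper_width: 23.8
gripper_force: 0.2
time_s: 6.08
ee_pos: [487.0, -112.7, 65.9]
ee_rot: [180.0, 0.0, 92.1]
force: [0.6, 0.3, -0.2]
gripper_width: 24.0
gripper_force: 0.0
```

View pics/c.png

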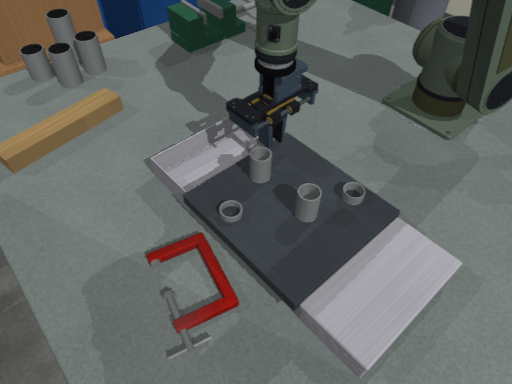

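The scene view shows ring b gone from the plate. Both tubes are standing at (260,164) and (307,203), with a at (231,211) and c at (354,193). Next is c.

```bash
python3 -m pendant '{"translation":[[0,0,-30],[0,0,-30],[0,0,-30],[38,-2,0],[38,-2,0],[38,-2,0],[38,-2,0],[38,-2,0]],"roll":[0,0,0,0,0,0,0,0],"hand":[188,188,188,188,188,188,188,188]}'
python3 -m pendant '{"translation":[[38,-1,0],[38,-1,0],[0,0,30],[0,0,25],[0,0,20],[0,0,10],[0,0,5],[0,0,0]],"roll":[0,0,0,0,0,0,0,0],"hand":[188,188,188,188,188,188,188,188]}'
python3 - <<'E'
from h import *
for n in("top","scene"):
    p=env.grab_frame(n);C=cloud(p)
    for l in("offcut_c","tube_a"):
        for r in env.regions_of(p,l):
            q=C[r["pixels"]]; q=q[~np.isnan(q[:,0])]
            if len(q)<5: continue
            zt=np.percentile(q[:,2],95); t=q[q[:,2]>zt-4]
            c,s,a=cv2.minAreaRect(t[:,:2].astype(np.float32)); print(n,l,round(r["score"],2),round(zt),np.round(c),np.round(s))
E
```

```text
time_s: 6.8
ee_pos: [469.3, 79.4, 156.1]
ee_rot: [180.0, -0.0, 92.1]
force: [0.8, 0.2, 0.4]
gripper_width: 23.6
gripper_force: 0.0
time_s: 7.47
ee_pos: [464.3, 153.5, 64.9]
ee_rot: [-179.9, 0.0, 92.1]
force: [-0.4, 0.8, -0.2]
gripper_width: 24.2
gripper_force: 0.0
top offcut_c 0.64 76 [669. -14.] [35. 40.]
top offcut_c 0.49 22 [ 483. -166.] [40. 40.]
top offcut_c 0.48 82 [465.  98.] [39. 40.]
top tube_a 0.8 121 [565. -54.] [39. 39.]
top tube_a 0.66 122 [562.  71.] [40. 39.]
scene offcut_c 0.64 75 [669. -13.] [41. 40.]
scene offcut_c 0.42 69 [485.  99.] [ 4. 19.]
scene tube_a 0.95 121 [563.  72.] [43. 39.]
scene tube_a 0.84 121 [567. -52.] [41. 40.]
```

Ring b is on the bin floor at (483,−166), and both tubes are unmoved. Now I'll sweep c.

```bash
python3 -m pendant '{"translation":[[-4,0,0],[-4,0,0],[-3,0,0],[-3,0,0],[-3,0,0],[-4,0,0],[-4,0,0],[-4,0,0]],"roll":[0,0,0,0,0,0,0,0],"hand":[188,188,188,188,188,188,188,188]}'
python3 -m pendant '{"translation":[[-5,0,0],[-5,0,0],[-5,0,0],[-5,0,0],[-5,0,0],[-5,0,0],[-5,0,0],[-5,0,0]],"roll":[0,0,0,0,0,0,0,0],"hand":[188,188,188,188,188,188,188,188]}'
python3 -m pendant '{"translation":[[-5,0.2,0],[-5,0.2,0],[-5,0.2,0],[-5,0.2,0],[-5,0.2,0],[-5,0.2,0],[-5,0.2,0],[-5,0.2,0]],"roll":[0,0,0,0,0,0,0,0],"hand":[188,188,188,188,188,188,188,188]}'
python3 -m pendant '{"translation":[[-5,0.2,0],[-5,0.2,0],[-5,0.2,0],[-5,0.2,0],[-5,0.2,0],[-5,0.2,0],[-5,0.2,0],[-5,0.2,0]],"roll":[0,0,0,0,0,0,0,0],"hand":[188,188,188,188,188,188,188,188]}'
python3 - <<'E'
from h import *
p=env.grab_frame("scene")
cv2.imwrite("pics/d.png",cv2.cvtColor(p["frame"],cv2.COLOR_RGB2BGR))
E
```

```text
time_s: 8.43
ee_pos: [466.2, 124.2, 65.9]
ee_rot: [180.0, 0.0, 92.1]
force: [-0.4, 0.7, 0.4]
gripper_width: 24.2
gripper_force: 0.2
time_s: 9.1
ee_pos: [467.6, 84.1, 65.9]
ee_rot: [-180.0, 0.0, 92.1]
force: [0.7, 0.1, 0.1]
gripper_width: 23.7
gripper_force: 0.2
time_s: 9.77
ee_pos: [470.7, 44.2, 65.9]
ee_rot: [180.0, 0.0, 92.1]
force: [-0.0, -0.7, 0.6]
gripper_width: 23.9
gripper_force: 0.2
time_s: 10.43
ee_pos: [473.8, 4.3, 65.9]
ee_rot: [-180.0, 0.0, 92.1]
force: [-0.4, 1.3, 0.4]
gripper_width: 24.0
gripper_force: 0.2
```

View pics/d.png

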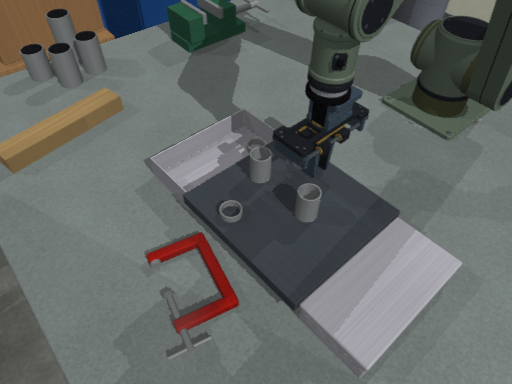

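Ring c (the dark spot left of the fingers, near (300,160)) is moving with the tool, and the tubes are still in place. Continuing over the edge.

```bash
python3 -m pendant '{"translation":[[-5,0.2,0],[-5,0.2,0],[-5,0.2,0],[-5,0.2,0],[-5,0.2,0],[-5,0.2,0],[-5,0.2,0],[-5,0.2,0]],"roll":[0,0,0,0,0,0,0,0],"hand":[188,188,188,188,188,188,188,188]}'
python3 -m pendant '{"translation":[[-5,0,0],[-5,0,0],[-5,0,0],[-5,0,0],[-5,0,0],[-5,0,0],[-5,0,0],[-5,0,0]],"roll":[0,0,0,0,0,0,0,0],"hand":[188,188,188,188,188,188,188,188]}'
python3 -m pendant '{"translation":[[-5,0,0],[-5,0,0],[-5,0,0],[-5,0,0],[-5,0,0],[-5,0,0],[-5,0,0],[0,0,0]],"roll":[0,0,0,0,0,0,0,0],"hand":[188,188,188,188,188,188,188,188]}'
python3 -m pendant '{"translation":[[0,0,-30],[0,0,-30],[0,0,-30],[35,0,0],[35,0,0],[35,0,0],[35,0,0],[0,0,0]],"roll":[0,0,0,0,0,0,0,0],"hand":[188,188,188,188,188,188,188,188]}'
python3 - <<'E'
from h import *
p=env.grab_frame("top")
cv2.imwrite("pics/e.png",cv2.cvtColor(p["frame"],cv2.COLOR_RGB2BGR))
E
```

```text
time_s: 11.15
ee_pos: [476.9, -35.6, 65.9]
ee_rot: [180.0, 0.0, 92.1]
force: [-0.0, 0.3, 0.1]
gripper_width: 24.1
gripper_force: 0.2
time_s: 11.82
ee_pos: [478.3, -75.6, 65.9]
ee_rot: [-180.0, 0.0, 92.1]
force: [-1.4, 0.7, 0.4]
gripper_width: 24.0
gripper_force: 0.2
time_s: 12.48
ee_pos: [479.8, -111.0, 65.9]
ee_rot: [180.0, 0.0, 92.1]
force: [0.2, -0.4, 0.9]
gripper_width: 24.0
gripper_force: 0.0
time_s: 13.15
ee_pos: [473.8, 34.6, 156.0]
ee_rot: [180.0, -0.1, 92.4]
force: [0.4, -0.4, 0.4]
gripper_width: 23.7
gripper_force: 0.0
```

View pics/e.png

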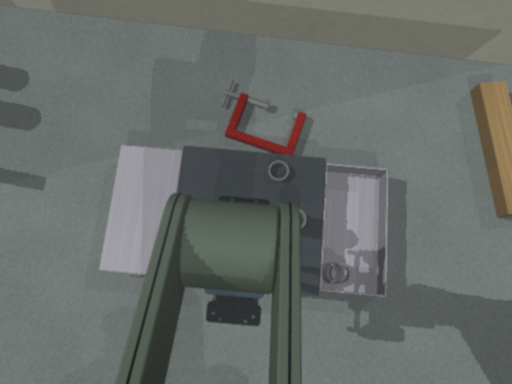

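Both rings are in the bin near (335,272). Only a is left, at (278,170).

```bash
python3 -m pendant '{"translation":[[0,39,0],[0,39,0],[0,39,0],[0,39,0],[-2,38,0],[0,0,0],[0,0,20],[0,0,20]],"roll":[0,0,0,0,0,0,0,0],"hand":[188,188,188,188,188,188,188,188]}'
python3 -m pendant '{"translation":[[0,0,20],[0,0,15],[0,0,10],[0,0,5],[0,0,0],[-4,0,0],[-4,0,0],[-3,0,0]],"roll":[0,0,0,0,0,0,0,0],"hand":[188,188,188,188,188,188,188,188]}'
```

```text
time_s: 13.87
ee_pos: [669.5, 33.5, 115.8]
ee_rot: [179.9, 0.0, 92.1]
force: [-0.4, 0.5, -1.0]
gripper_width: 24.2
gripper_force: 0.0
time_s: 14.53
ee_pos: [669.5, 23.4, 67.2]
ee_rot: [179.9, 0.0, 92.1]
force: [0.2, -0.7, -0.5]
gripper_width: 23.9
gripper_force: 0.0
```

```bash
python3 -m pendant '{"translation":[[-3,0,1],[-3,0,0],[-3,0,0],[-4,0,0],[-5,-0.3,0],[-5,-0.3,0],[-5,-0.3,0],[-5,-0.3,0]],"roll":[0,0,0,0,0,0,0,0],"hand":[188,188,188,188,188,188,188,188]}'
python3 -m pendant '{"translation":[[-5,-0.4,0],[-5,-0.4,0],[-5,-0.4,0],[-5,-0.4,0],[-5,-0.4,0],[-5,-0.4,0],[-5,-0.4,0],[-5,-0.4,0]],"roll":[0,0,0,0,0,0,0,0],"hand":[188,188,188,188,188,188,188,188]}'
python3 -m pendant '{"translation":[[-5,-0.4,0],[-5,-0.4,0],[-5,-0.4,0],[-5,-0.4,0],[-5,-0.4,0],[-5,-0.4,0],[-5,-0.4,0],[-5,-0.4,0]],"roll":[0,0,0,0,0,0,0,0],"hand":[188,188,188,188,188,188,188,188]}'
python3 -m pendant '{"translation":[[-5,0,0],[-5,0,0],[-5,0,0],[-3,0,0],[0,0,0],[0,0,-30],[0,0,-30],[0,0,-30]],"roll":[0,0,0,0,0,0,0,0],"hand":[188,188,188,188,188,188,188,188]}'
python3 -m pendant '{"translation":[[38,0,0],[38,0,0],[38,0,0],[38,0,0],[38,0,0],[38,0,0],[0,0,0],[0,0,0]],"roll":[0,0,0,0,0,0,0,0],"hand":[188,188,188,188,188,188,188,188]}'
python3 - <<'E'
from h import *
p=env.grab_frame("top");C=cloud(p)
cv2.imwrite("pics/f.png",cv2.cvtColor(p["frame"],cv2.COLOR_RGB2BGR))
for l in("offcut_a","tube_a","clamp"):
    for r in env.regions_of(p,l):
        q=C[r["pixels"]]; q=q[~np.isnan(q[:,0])]
        if len(q)<5: continue
        zt=np.percentile(q[:,2],95); print(l,round(r["score"],2),round(zt),np.round(q.mean(0)))
E
```

```text
time_s: 15.2
ee_pos: [668.8, -9.5, 65.0]
ee_rot: [180.0, 0.0, 92.1]
force: [0.3, 1.3, 1.0]
gripper_width: 24.1
gripper_force: 0.4
time_s: 15.87
ee_pos: [667.1, -49.6, 65.0]
ee_rot: [180.0, 0.0, 92.1]
force: [-0.3, 0.9, 1.0]
gripper_width: 23.8
gripper_force: 0.4
time_s: 16.53
ee_pos: [665.3, -89.7, 64.9]
ee_rot: [-180.0, 0.0, 92.1]
force: [0.4, 0.2, 0.8]
gripper_width: 24.2
gripper_force: 0.1
time_s: 17.2
ee_pos: [665.6, -106.9, 155.4]
ee_rot: [-179.9, -0.0, 92.1]
force: [0.5, -0.8, -0.7]
gripper_width: 23.8
gripper_force: 0.0
time_s: 17.87
ee_pos: [657.2, 122.9, 154.8]
ee_rot: [-180.0, 0.0, 92.3]
force: [-0.0, -1.5, -0.9]
gripper_width: 23.7
gripper_force: 0.0
offcut_a 0.61 19 [ 663. -154.   11.]
offcut_a 0.54 21 [ 484. -180.   16.]
tube_a 0.63 121 [566. -54.  94.]
tube_a 0.57 121 [560.  64.  98.]
clamp 0.67 22 [779.  31.  18.]
```

View pics/f.png

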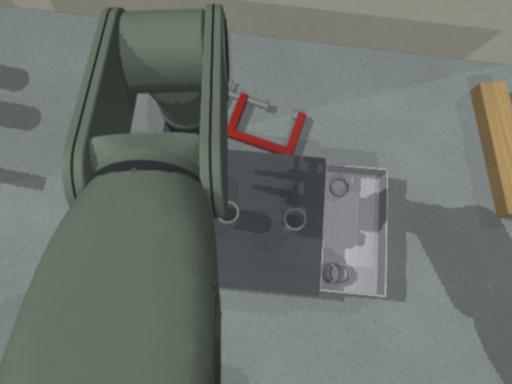

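Ring a is in the bin at (338,188), with b and c at (335,272). The tubes and clamp look unmoved. I'll check how c lies before handing in.

```bash
python3 - <<'E'
from h import *
p=env.grab_frame("top");C=cloud(p)
for v in range(258,288,2): print(v,[int(z) if z==z else -1 for z in C[v,318:356:2,2]])
print(np.round(C[272,[324,335,346],:2]))
cv2.imwrite("pics/g.png",cv2.cvtColor(cv2.resize(p["frame"][240:300,310:395],None,fx=6,fy=6),cv2.COLOR_RGB2BGR))
E
```

```text
258 [59, 60, 52, 0, 3, 3, 4, 5, 2, 4, 3, 3, 4, 2, 4, 3, 0, 3, 3]
260 [62, 58, 56, 4, 2, 3, 2, 5, 4, 3, 4, 5, 5, 4, 0, 3, 7, 0, 3]
262 [61, 60, 55, 3, 2, 2, 3, 3, 4, 2, 2, 2, 0, 6, 5, 1, 2, 3, 0]
264 [60, 58, 53, 2, 27, 30, 34, 37, 37, 31, 19, 20, 20, 3, 5, 2, 6, 2, 2]
266 [58, 46, 54, 20, 20, 15, 3, 12, 42, 38, 33, 2, 2, 13, 18, 1, 1, 3, 4]
268 [58, 49, 21, 16, 13, 7, 9, 20, 2, 45, 39, 33, 2, 1, 15, 20, 4, 4, 7]
270 [60, 51, 20, 11, 11, 4, 17, 2, 3, 45, -1, 37, 34, 0, 3, 16, 3, 5, 4]
272 [60, 51, 16, 13, 5, 2, 20, 2, 2, 44, 46, 38, 33, 2, 2, 16, 4, 3, 3]
274 [59, 52, 16, 11, 7, 4, 20, 2, 2, 47, 41, 38, 33, 2, 4, 13, 3, 4, 3]
276 [58, 54, 20, 12, 10, 3, 15, 4, 5, 45, 44, 36, 35, 3, 5, 17, 4, 3, 0]
278 [60, 55, 16, 16, 13, 8, 3, 19, 2, 44, 40, 35, 3, 2, 4, 20, 5, 4, 3]
280 [60, 53, 1, 24, 19, 15, 4, 13, 40, 40, 36, 30, 1, 1, 18, 3, 2, 2, 2]
282 [60, 53, 0, 2, 26, 29, 34, 37, 36, 33, 26, 18, 19, 20, 3, 5, 3, 4, 1]
284 [58, 54, 2, 2, 1, 3, 0, 3, 2, 2, 6, 2, 1, 4, 2, 1, 2, 5, 4]
286 [60, 55, 4, 5, 5, 3, 5, 2, 6, 2, 2, 2, 3, 2, 4, 2, 2, 3, 3]
[[ 481. -136.]
 [ 485. -161.]
 [ 488. -184.]]
```

View pics/g.png

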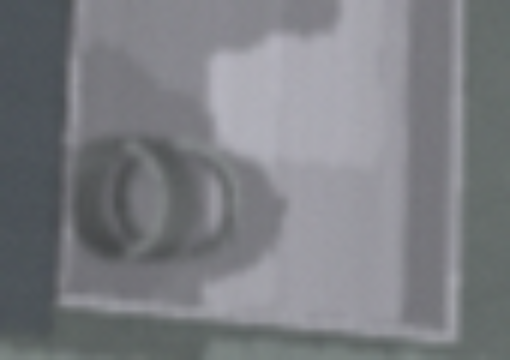

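Ring c leans on b against the wall. Its centre is about 25 mm high and about 23 mm inside the wall, so it is below the rim and stable. Handing in.

```bash
python3 -c "
from workcell import env
print(env.job_done())"
```

```text
the job is handed in; nothing more can be done
None
```

I swept all three offcuts into the scrap bin, left the tall tubes standing and the clamp where they were as far as the cameras show, and handed the job in at about 18 s; the hand-in gave no verdict.

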